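Index the decorating turntable to the hand rest

TASK

Bring the teapot's spout round to the hand rest: draw the turntable's spring index pin, turn the wheel until the spout points at the rest, then let the pin drop fully home in the hole there so that the wheel is locked. The teapot is still soft clay, so do not touch it, and leave the things standing around the wheel where they are.

Things in the scene. Friction and masses are not known exactly. Their poses are not given: they have to be found in the camera images.
- hub (a point): Indexing turntable, bolted down, place and heading vary. This point: on the wheel's vertical axis, at the top of the dark dividing plate (300 mm across, top 70 mm above the bench) with 6 brass-ringed holes 17 mm wide, 60 degrees apart, 130 mm from the axis. On it the aluminium head (224 mm across, top at 85 mm) with 3 jaws and the teapot. The frame turns with the wheel; its -x points to the spout.
- wheel (a joint): Angle of the wheel, rad: 0 at the start, positive counter-clockwise from above, up to 3.3 either way. A hole is under the pin at every multiple of 1.047 (60 degrees). The pin in a hole stops the wheel (play about 0.012); free, it needs about 0.15 N m and stays where it is left.
- knob0 (a point): Middle of a jaw's clamp knob: black fluted upright knob, 26 mm across, 50 mm tall, on a steel jaw bar on the wheel head; this point is 25 mm below its top, 120 mm above the bench, 95 mm from the axis. The wheel is turned by these knobs; they do not unscrew. knob0, 1, 2 stand 60, 180 and 300 degrees counter-clockwise from the spout; at the start knob1 is just inside the index pin.
- knob1 (a point): Like knob0, on the second jaw, opposite the spout.
- knob2 (a point): Like knob0, on the third jaw.
- spout (a point): Tip of the spout of the soft clay teapot (116 mm across, 76 mm tall, no lid or handle yet), held by the jaws on the wheel head and turning with it. The tip is 98 mm from the wheel's axis, 157 mm above the bench. At the start it is opposite the index pin.
- wing (a point): Centre of the index pin's black wing handle: blade 62 mm long (this frame's x), 14 thick (y), 28 high (z), 130 mm from the wheel's axis, on a bracket at the plate's rim. Pin home: this point 175 mm above the bench, blade along the wheel's radius, its underside at 161 mm; below it a 13 mm stem and a slotted collar 38 mm across with its top at 147 mm, on an arm 34 mm wide with its top at 115 mm.
- plunger (a joint): Lift of pin and wing handle, m: 0 home in a hole (16 mm deep), about 0.016 when the round-nosed pin rides on the plate between holes, about 0.024 parked, 0.030 at most. Above 0.017 it is clear of the plate. Spring and weight press it down with 7 N at home, 12 N parked. The round nose finds its hole and pulls the wheel true from about 3 mm off.
- handle (a joint): Turn of the wing handle, rad: 0 with the blade along the radius, positive counter-clockwise from above, stop at 1.45. Below a lift of 0.024 a lug in the collar's slot keeps it within 0.2 of 0. Lifted over 0.025 it turns; turned over 0.5 and let down, the lug rests on the collar and the pin stays parked. Turned back to 0 it drops. It stays at any angle it is left at.
- rest_top (a point): Centre of the top of the hand rest: round wooden pad 76 mm across on a steel pillar with a round iron foot 100 mm across, 162 mm tall, fixed to the bench 206 mm from the wheel's axis. It stands (within 4 degrees) where the spout points when turned from its start by 60 or 120 degrees, one way or the other.
- can_mid (a point): Bystander: upright metal spray can, 66 mm across, 193 mm tall; this point is half-way up. Loose.
- pail_mid (a point): Bystander: small grey plastic pail of slip with its wire bail folded down, 93 mm across at the rim, 110 mm tall; this point is on its axis half-way up. Loose.
- crock_mid (a point): Bystander: blue stoneware crock 88 mm across and 105 mm tall with modelling tools standing in it up to 230 mm above the bench; this point is on its axis half-way up the crock. Loose.
Mind the look-alikes: they are no part of the job. Leave any green or pink look-alike of the part that bears rest_top alone.

How it is judged:
On the way, in this order (a step that is already met when the one before it is completed fails the run):
1. the index pin is drawn clear of the dividing plate (value of joint plunger above 0.017 m), for 0.2 s.
2. the wheel is turned so that the spout points at the hand rest (horizontal distance between spout and rest_top below 0.13 m), for 0.1 s.
At the end, for the whole second after the job is handed in: The spout points at the hand rest (spout tip within 130 mm of the pad's centre seen from above, which only the right hole gives; the next hole gives 170 mm or more), the index pin is home in that hole (within 2 mm of fully down) and the wheel stands still (horizontal distance between spout and rest_top below 0.13 m and value of joint plunger below 0.002 m and velocity of joint wheel between -0.02 and 0.02 rad/s); the robot touches nothing.
It fails at once if the soft teapot is touched (over 1 N) (contact force between teapot and the fingers above 1 N or contact force between teapot and the arm above 1 N).
It fails at once if the spray can is moved by more than 25 mm (distance of can_mid from where it was at the start of the episode above 0.025 m).
It fails at once if the pail is moved by more than 25 mm (distance of pail_mid from where it was at the start of the episode above 0.025 m).
It fails at once if the crock is moved by more than 25 mm (distance of crock_mid from where it was at the start of the episode above 0.025 m).
It also fails if it takes over 61 s, if anything falls off the work surface, if the arm or the gripper's body presses on something with over 40 N, if the wrist force passes 120 N, or if a joint passes its speed limit or range.

ROBOT

A 6-joint arm with a two-finger parallel gripper is mounted at the origin on the work surface. World frame = base frame: x ahead of the robot, y to its left, z up, the work surface at z = 0. Lengths are in m, angles in rad, forces in N, time in s.
With the tool pointing down it reaches from about 0.2 to 0.875 m from the base axis. Payload 3.4 kg.
Tool frame: the origin (TCP) lies between the finger pads; the fingertips stand 25 mm ahead of it and the grasp point (between the pads) lies 6 mm ahead of it (r.nose_length is the z of the fingertips in the tool frame, in m); z points along the fingers, x is the direction in which the jaws open and shut, and the axes are right-handed (so a half turn about z gives the same grasp; the last joint's range is limited). The gripper opens to 94 mm and grips with 3 to 60 N. Pads are 16 mm wide; open, the fingers measure 119 mm over their backs; the gripper's body (75 mm by 177 mm) begins 78 mm behind the grasp point.
Start: joints at [-1.233, 0.276, 1.505, -0, 1.361, -0.121], TCP at [0.255, -0.516, 0.23] pointing down, gripper open.
Joint ranges: [-2.89, 2.89], [-0.75, 2.08], [0.22, 2.7], [-1.18, 4.32], [0.11, 2.71], [-2.7, 2.7]. Speed limits (rad/s): [2.57, 2.57, 3.14, 3.14, 3.14, 3.14].

INTERFACE

Orientations are given as a unit quaternion [w, x, y, z].
In Python, from plant import r, gripper_to, inverse_kinematics, vision, models, telemetry gives the robot as it stands. Calls block until the motion is done:
- r.move_to(position, orientation): joint-space move of the TCP to a pose.
- r.move_l(position, rot=None, vel=0.15, guard=None): straight line of the TCP; rot=None keeps the orientation; vel is the mean speed in m/s. With guard (N) it stops when the force on the tool has changed by that much, and returns True; else False.
- r.movej(angles): joint-space move.
- gripper_to(opening, f_grip=None): finger opening in m; f_grip is the grip in N (None keeps the last); returns when the fingers have stopped.
- r.hold(seconds).
- inverse_kinematics(position, orientation): joint angles nearest the present ones, or None.
- vision.snapshot(name): name is "scene" or "top" or "wrist"; returns the picture (384x512x3 uint8, red, green, blue); there is no depth.
- vision.get_calibration(name): a dict with "fx", "fy", "cx", "cy" (pixels), "position" and "orientation" of the camera in the world. Camera axes: x right, y down, z forward; pixel columns grow to the right and rows downward; lengths in m; the calibration is good to about 2 mm. A picture is of the moment at which its call begins: read the wrist's pose just before it. get_calibration takes no time and is no camera call; for the wrist camera it gives the pose at the moment of the call.
A pose or a line that the arm cannot do raises r.PlanningError and nothing moves.
- r.sign_off(): hands the job in, once; it reports no verdict.
Trained networks look in the newest picture that a camera, given by its name, has taken for a name from the list of things; names that differ only in an ending like _2 or _b are one class to them, and where a whole thing is asked for, a point or a joint stands for the part that bears it (a point fixed in the world has none). Each returns a list of dicts, best first, with "score" (0 to 1); they miss things now and then, are a little off and sometimes report something else, mostly with a low value. They report only what shows in the picture. A call takes as long as a camera call. They do not tell look-alikes from the thing itself.
- models.boxes_of(thing, camera): "at" ([x, y, z] in m, in world coordinates, good to about 4 mm: the middle of the surface that is visible of it).
- models.regions_of(thing, camera): "pixels" (384x512 bool, what is visible of it).
- models.mark_of(thing, camera): "at" ([x, y, z] in m, in world coordinates, good to about 4 mm: a listed point, or the origin of a listed thing).
Readings, each from a call of its own:
- telemetry.current_t(): time.
- telemetry.current_joints(): joint angles.
- telemetry.current_dq(): joint speeds.
- telemetry.current_joint_efforts(): joint torques, N m.
- telemetry.current_ee_pos(): TCP position.
- telemetry.current_tool_rot(): TCP orientation.
- telemetry.current_wrist_force(): force on the tool from outside, world axes, zero at the start.
- telemetry.current_torque(): the same for the moment, N m.
- telemetry.current_opening(): finger opening in m.
Only numpy, scipy, OpenCV 4.12 (cv2) and the standard library are available. Lean on these libraries where they do the work, as an engineer would, in place of code of your own. Each camera call takes 0.05 s, during which the arm holds its last target. There are 200 camera calls.

## Working session

There is one attempt and no reset: what is moved stays moved. The work goes in short steps, each a Python script; the robot and the scene stay as the last script left them, time stands still between calls to the robot, and variables do not carry over. Pictures are saved under pics/ and viewed, about 8 in all and at most 12, crops included, and the job is handed in when it is done.

```bash
ls; mkdir -p pics; python3 - <<'E'
from plant import r, vision, models, telemetry
import cv2, numpy as np
ims=[]
for c in ("scene","top"):
    im=vision.snapshot(c); cv2.imwrite(f"pics/{c}0.png",im[:,:,::-1])
    for n in "hub knob0 knob1 knob2 spout wing rest_top can_mid pail_mid crock_mid".split():
        print(c,n,[(np.round(d["at"],3).tolist(),round(d["score"],2)) for d in models.mark_of(n,c)][:5])
    k=vision.get_calibration(c);print(k)
print(telemetry.current_t())
E
```

```text
pics
scene hub [([0.572, 0.078, 0.068], 0.74)]
scene knob0 [([0.475, 0.078, 0.119], 0.78), ([0.616, 0.166, 0.119], 0.7), ([0.623, 0.002, 0.119], 0.61)]
scene knob1 [([0.475, 0.078, 0.119], 0.78), ([0.616, 0.166, 0.119], 0.7), ([0.623, 0.002, 0.119], 0.61)]
scene knob2 [([0.475, 0.078, 0.119], 0.78), ([0.616, 0.166, 0.119], 0.7), ([0.623, 0.002, 0.119], 0.61)]
scene spout []
scene wing [([0.63, 0.199, 0.173], 0.56), ([0.575, 0.084, 0.066], 0.45), ([0.682, -0.094, 0.056], 0.23)]
scene rest_top [([0.725, 0.391, 0.16], 0.93), ([0.48, 0.416, 0.161], 0.9), ([0.78, 0.097, 0.159], 0.84), ([0.655, -0.244, 0.16], 0.82), ([0.836, -0.183, 0.161], 0.56)]
scene can_mid [([0.366, 0.075, 0.097], 0.83), ([0.458, 0.269, 0.054], 0.44)]
scene pail_mid [([0.68, -0.094, 0.055], 0.71), ([0.778, 0.098, 0.161], 0.47)]
scene crock_mid [([0.459, 0.267, 0.052], 0.79)]
{'fx': 399.7363775329479, 'fy': 399.7363775329479, 'cx': 256.03941558546416, 'cy': 187.86400762754442, 'position': array([1.10140274, 0.66819887, 0.85492261]), 'orientation': array([-0.13694472,  0.33102545,  0.8590282 , -0.36570323])}
top hub [([
[... 360 characters left out ...]
-0.003, 0.159], 0.85)]
top wing [([0.627, 0.2, 0.178], 0.68), ([0.473, 0.079, 0.122], 0.55), ([0.675, -0.095, 0.051], 0.34)]
top rest_top [([0.783, 0.091, 0.161], 0.94), ([0.725, 0.394, 0.162], 0.89), ([0.84, -0.183, 0.159], 0.83), ([0.656, -0.245, 0.164], 0.72), ([0.475, 0.415, 0.161], 0.7)]
top can_mid [([0.368, 0.072, 0.093], 0.61)]
top pail_mid [([0.675, -0.096, 0.05], 0.56)]
top crock_mid [([0.46, 0.264, 0.055], 0.67), ([0.781, 0.091, 0.164], 0.39)]
{'fx': 471.74557736855473, 'fy': 471.74557736855473, 'cx': 255.56438994880776, 'cy': 193.77658338357892, 'position': array([0.53462244, 0.07114417, 1.32215291]), 'orientation': array([ 0.02759354, -0.6984501 ,  0.71492182, -0.01711263])}
1.1
```

View pics/scene0.png

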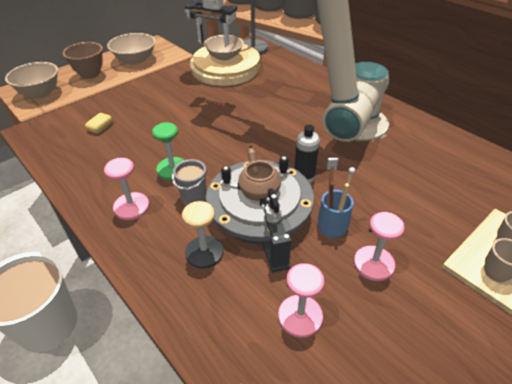

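View pics/top0.png

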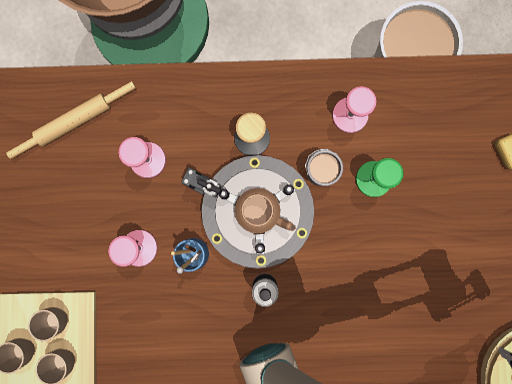

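```bash
cat > h.py <<'E'
from plant import r, gripper_to, inverse_kinematics, vision, models, telemetry
import cv2, numpy as np
from scipy.optimize import least_squares
def q(deg):
    a=np.radians(deg)/2; return np.array([0,np.cos(a),np.sin(a),0])
def yaw():
    w,x,y,z=telemetry.current_tool_rot(); return np.degrees(np.arctan2(2*(x*y+w*z),1-2*(y*y+z*z)))
def snap(c,f=None):
    im=vision.snapshot(c)
    if f: cv2.imwrite(f"pics/{f}.png",im[:,:,::-1])
    return im
def marks(n,c,s=.4): return [(np.array(d["at"]),d["score"]) for d in models.mark_of(n,c) if d["score"]>s]
def show(l): return [(np.round(a,4).tolist(),round(s,2)) for a,s in l]
E
python3 - <<'E'
from h import *
y0=yaw();print(y0)
p=telemetry.current_ee_pos(); r.move_l([p[0],p[1],.42])
for i,(x,y) in enumerate([(.5,-.05),(.50,.10)]):
    r.move_to([x,y,.46],q(-25))
    snap("wrist",f"w{i}")
    for n in ("hub","knob0","spout","wing","rest_top"): print(n,show(marks(n,"wrist",.3)))
print(telemetry.current_t(),telemetry.current_joints().round(2) if hasattr(telemetry.current_joints(),'round') else telemetry.current_joints())
h=np.array([.572,.080])
for yw in (-25,155):
  for d in (0,30,60,80):
    j=inverse_kinematics([.628,.2,.18],q(yw+d)); print(yw,d,None if j is None else np.round(j,2))
for k in (95,-85):
  for d in (0,40,80,120):
    a=np.radians(185+d); j=inverse_kinematics([*(h+.095*np.array([np.cos(a),np.sin(a)])),.132],q(k+d)); print(k,d,None if j is None else np.round(j,2))
E
```

```text
-63.713551637458
hub [([0.5726, 0.0842, 0.0717], 0.89)]
knob0 [([0.6216, 0.0065, 0.117], 0.64)]
spout [([0.5226, -0.0044, 0.1607], 0.71)]
wing []
rest_top [([0.8354, -0.1779, 0.1571], 0.9), ([0.655, -0.2379, 0.1616], 0.59)]
hub [([0.5696, 0.0879, 0.0679], 0.95)]
knob0 [([0.6117, 0.1704, 0.1184], 0.92), ([0.4729, 0.0796, 0.1196], 0.77), ([0.6205, 0.0083, 0.1196], 0.76)]
spout [([0.5217, -0.0021, 0.1588], 0.8)]
wing [([0.6295, 0.2028, 0.1764], 0.97)]
rest_top [([0.7793, 0.096, 0.1581], 0.98), ([0.6208, 0.0086, 0.1193], 0.72), ([0.6563, -0.2385, 0.1583], 0.65), ([0.4568, 0.265, 0.0546], 0.31)]
5.675 [ 0.06  0.13  1.14 -0.    1.87  0.5 ]
-25 0 [ 0.2   0.43  1.39 -0.    1.32  0.64]
-25 30 [ 0.2   0.43  1.39 -0.    1.32  0.12]
-25 60 [ 0.2   0.43  1.39 -0.    1.32 -0.41]
-25 80 [ 0.2   0.43  1.39 -0.    1.32 -0.76]
155 0 [ 0.2   0.43  1.39 -0.    1.32 -2.5 ]
155 30 None
155 60 None
155 80 [ 0.2   0.43  1.39 -0.    1.32  2.38]
95 0 [ 0.    0.22  1.85 -0.    1.07 -1.65]
95 40 [-0.11  0.25  1.81 -0.    1.09 -2.47]
95 80 None
95 120 [-0.11  0.42  1.54 -0.    1.18  2.42]
-85 0 [ 0.    0.22  1.85 -0.    1.07  1.49]
-85 40 [-0.11  0.25  1.81 -0.    1.09  0.67]
-85 80 [-0.15  0.33  1.68 -0.    1.13 -0.06]
-85 120 [-0.11  0.42  1.54 -0.    1.18 -0.72]
```

View pics/w1.png

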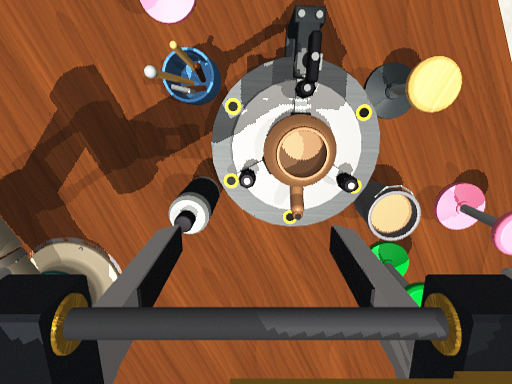

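```bash
python3 - <<'E'
from h import *
r.move_to([.6285,.2008,.30],q(-26.6)); gripper_to(.055,20)
snap("wrist","w2"); print(show(marks("wing","wrist",.2)))
r.hold(.1); snap("wrist");print(show(marks("wing","wrist",.2)), telemetry.current_t())
E
```

```text
[([0.6321, 0.2017, 0.1729], 0.97), ([0.5692, 0.0877, 0.0709], 0.39)]
[([0.6295, 0.203, 0.1747], 0.57)] 7.65
```

View pics/w2.png

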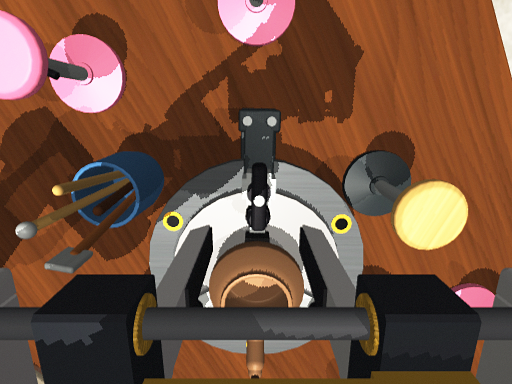

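```bash
python3 - <<'E'
from h import *
p=np.array([.6295,.2015,.183])
F=lambda s:print(s,np.round(telemetry.current_wrist_force(),1),np.round(telemetry.current_torque(),2),np.round(telemetry.current_ee_pos(),4),round(yaw(),1),round(telemetry.current_opening(),4),telemetry.current_t())
print(r.move_l(p,q(-26.6),vel=.1,guard=15)); F("down")
gripper_to(0,40); F("grip")
r.move_l(p+[0,0,.0285],vel=.04); F("lift")
for d in (15,30,45,60): r.move_l(p+[0,0,.0285],q(-26.6+d),vel=.05); F(d)
snap("scene"); print(show(marks("wing","scene",.2)))
E
```

```text
False
down [-0.3  0.3 -0.9] [-0.07 -0.04 -0.  ] [0.63   0.2016 0.1838] -26.6 0.0553 8.9667
grip [ 4.9 -1.8 -1.7] [-0.31 -0.75  0.  ] [0.6312 0.2008 0.183 ] -26.6 0.0137 9.6833
lift [  7.6  -1.  -12.6] [-0.24 -1.43 -0.04] [0.6311 0.2007 0.2087] -26.6 0.0137 10.55
15 [  6.8  -0.4 -12.4] [-0.19 -1.45  0.03] [0.6309 0.2009 0.2086] -11.6 0.0135 10.9583
30 [  6.5  -1.5 -12. ] [-0.12 -1.36  0.  ] [0.6306 0.2009 0.2085] 3.4 0.0139 11.3667
45 [  5.2  -1.2 -11.8] [-0.15 -1.4   0.1 ] [0.6303 0.2009 0.2084] 18.4 0.014 11.775
60 [  5.4  -0.9 -11.7] [-0.1  -1.32 -0.06] [0.6301 0.2008 0.2084] 33.4 0.0135 12.1833
[([0.6314, 0.1988, 0.2019], 0.48)]
```

```bash
python3 - <<'E'
from h import *
p=np.array(telemetry.current_ee_pos())
r.move_l([.6305,.201,.205],vel=.05)
print(telemetry.current_wrist_force()); gripper_to(.034)
r.move_l([.6305,.201,.33],vel=.25)
snap("scene"); print(show(marks("wing","scene",.2)))
r.move_to([.476,.08,.34],q(-86.6))
snap("wrist","w3"); print(show(marks("wing","wrist",.2)),show(marks("knob2","wrist",.2)),show(marks("hub","wrist",.2)),telemetry.current_t())
E
```

```text
[-0.83395699 -1.21302814  5.68731284]
[([0.631, 0.2006, 0.1971], 0.72)]
[([0.6323, 0.1997, 0.2014], 0.6)] [([0.6137, 0.171, 0.1171], 0.92), ([0.4768, 0.0791, 0.1218], 0.62)] [([0.5718, 0.0833, 0.068], 0.78)] 15.725
```

View pics/w3.png

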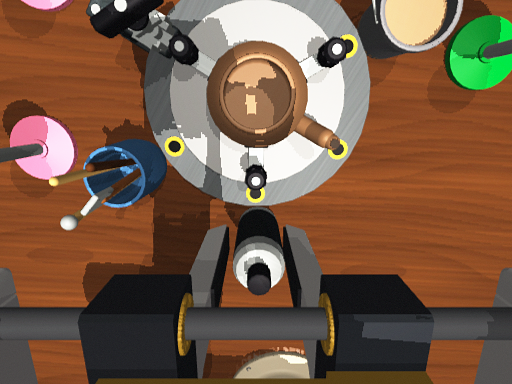

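```bash
python3 - <<'E'
from h import *
h=np.array([.571,.0835]); t0=183.4
P=lambda d,z:[*(h+.095*np.array([np.cos(np.radians(t0+d)),np.sin(np.radians(t0+d))])),z]
def F(s):
    f=np.array(telemetry.current_wrist_force());e=np.array(telemetry.current_ee_pos())
    a=np.radians(t0+s); u=np.array([np.cos(a),np.sin(a)]);t=np.array([-u[1],u[0]])
    print(s,"frad,ftan,fz",np.round([f[:2]@u,f[:2]@t,f[2]],1),np.round(e,4).tolist(),"tq",round(float(telemetry.current_torque()[2]),2),round(telemetry.current_opening(),4),round(telemetry.current_t(),2))
gripper_to(.05)
r.move_l(P(0,.20),q(t0-270),vel=.2)
print(r.move_l(P(0,.134),vel=.1,guard=12)); F(0)
gripper_to(0,15); F(0)
for d in range(10,121,10):
    r.move_l(P(d,.134),q(t0-270+d),vel=.08)
    F(d)
snap("top","top1")
for c in ("top",): print(show(marks("spout",c)),show(marks("knob0",c)),show(marks("wing",c,.2)))
E
```

```text
False
0 frad,ftan,fz [ 0.1 -0.1 -0.1] [0.4768, 0.0779, 0.1346] tq -0.02 0.0502 17.86
0 frad,ftan,fz [ 0.2 -1.3  3.5] [0.4763, 0.0782, 0.1344] tq 0.14 0.0259 18.36
10 frad,ftan,fz [-0.7  1.1  1. ] [0.4797, 0.0612, 0.1343] tq -0.03 0.0261 18.72
20 frad,ftan,fz [-4.8  1.5 -1.6] [0.4854, 0.0463, 0.1342] tq -0.08 0.0254 19.07
30 frad,ftan,fz [-6.2  0.3 -1.7] [0.493, 0.032, 0.1343] tq -0.05 0.0252 19.43
40 frad,ftan,fz [-5.4  0.4  0.5] [0.503, 0.0193, 0.1343] tq -0.09 0.0257 19.79
50 frad,ftan,fz [-5.5  1.5  1.1] [0.515, 0.0085, 0.1342] tq -0.11 0.0258 20.15
60 frad,ftan,fz [-4.4  0.8  2.3] [0.5288, -0.0002, 0.1342] tq -0.12 0.0258 20.51
70 frad,ftan,fz [-5.5  1.2  2.5] [0.5437, -0.0062, 0.1342] tq -0.06 0.0257 20.87
80 frad,ftan,fz [-4.6  1.5  3.7] [0.5596, -0.0095, 0.1342] tq -0.08 0.0258 21.23
90 frad,ftan,fz [-5.   1.2  3.6] [0.5758, -0.0101, 0.1341] tq -0.11 0.0255 21.58
100 frad,ftan,fz [-5.3  1.7  4.5] [0.592, -0.0079, 0.1341] tq -0.07 0.0258 21.94
110 frad,ftan,fz [-3.7  1.5  5.2] [0.6075, -0.0028, 0.1341] tq -0.14 0.026 22.3
120 frad,ftan,fz [-4.4  1.   5.2] [0.6217, 0.0049, 0.134] tq -0.14 0.0256 22.66
[] [([0.6186, 0.1695, 0.12], 0.63), ([0.475, 0.0836, 0.1216], 0.63), ([0.6196, 0.0036, 0.1211], 0.58)] [([0.6273, 0.1997, 0.2002], 0.78)]
```

```bash
cat >> h.py <<'E'
def rings(im):
    hsv=cv2.cvtColor(im,cv2.COLOR_BGR2HSV)
    m=cv2.inRange(hsv,(22,150,110),(35,255,255))
    n,l,s,c=cv2.connectedComponentsWithStats(cv2.morphologyEx(m,cv2.MORPH_CLOSE,np.ones((3,3))))
    out=[]
    for i in range(1,n):
        if 6<s[i,4]<250:
            w=(l==i)
            out.append((*np.round(c[i],2),int(s[i,4])))
    return out
E
python3 - <<'E'
from h import *
for f in ("top0","top1"): print(f,*[x for x in rings(cv2.imread(f"pics/{f}.png")) if 190<x[0]<325 and 150<x[1]<275],sep="\n ")
snap("scene","scene1")
for f in ("scene0","scene1"): print(f,*[x for x in rings(cv2.imread(f"pics/{f}.png")) if 200<x[0]<320 and 155<x[1]<250],sep="\n ")
a=cv2.imread("pics/top0.png")[140:280,180:330];b=cv2.imread("pics/top1.png")[140:280,180:330]
cv2.imwrite("pics/cmp.png",cv2.resize(np.hstack([a,b]),None,fx=2.6,fy=2.6))
pts=np.array([[.4763,.0782],[.4797,.0612],[.4854,.0463],[.493,.032],[.503,.0193],[.515,.0085],[.5288,-.0002],[.5437,-.0062],[.5596,-.0095],[.5758,-.0101],[.592,-.0079],[.6075,-.0028],[.6217,.0049]])
s=least_squares(lambda v:np.hypot(*(pts-v[:2]).T)-v[2],[.57,.083,.095]);print(s.x, abs(s.fun).max())
for c in (s.x[:2],):
  e=pts-c;print(np.degrees(np.arctan2(e[:,1],e[:,0]))[[0,-1]])
E
```

```text
top0
top1
scene0
scene1
[0.57126135 0.08446483 0.09453221] 0.0006355684451838789
[-176.22552827  -57.62810072]
```

View pics/cmp.png

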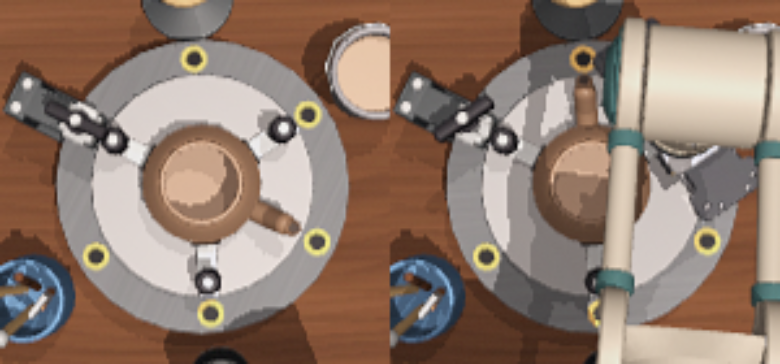

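```bash
cat >> h.py <<'E'
def ring_shift(ref,new,cs,w=6):
    # mean wheel shift: yellow-weighted centroid of each ring in both pictures
    out=[]
    for c in cs:
        v=[]
        for im in (ref,new):
            a=im[c[1]-w:c[1]+w+1,c[0]-w:c[0]+w+1].astype(float)
            y=np.clip((np.minimum(a[...,1],a[...,2])-a[...,0])-30,0,None)
            g=np.mgrid[-w:w+1,-w:w+1]; v.append([(g[1]*y).sum()/y.sum(),(g[0]*y).sum()/y.sum(),y.sum()])
        out.append(np.round(v,2).tolist())
    return out
E
python3 - <<'E'
from h import *
R=lambda f:cv2.imread(f"pics/{f}.png")
for c,o in zip([(217,238),(302,233),(255,162)],ring_shift(R("top0"),R("top1"),[(217,238),(302,233),(255,162)])): print(c,o)
s0,s1=R("scene0"),R("scene1")
cv2.imwrite("pics/cmp2.png",cv2.resize(np.hstack([s0[150:245,195:325],s1[150:245,195:325]]),None,fx=3,fy=3))
E
```

```text
(217, 238) [[-0.53, 0.07, 3021.0], [-0.42, 0.32, 3007.0]]
(302, 233) [[-0.51, -0.37, 3159.0], [-0.39, -0.59, 2890.0]]
(255, 162) [[-0.98, 0.3, 2864.0], [-1.69, 0.15, 1532.0]]
```

```bash
python3 - <<'E'
from h import *
gripper_to(.05)
e=np.array(telemetry.current_ee_pos()); r.move_l([e[0],e[1],.33],vel=.25)
r.move_to([.6303,.2008,.33],q(33.4))
R=lambda f:cv2.imread(f"pics/{f}.png")
snap("top","top2"); cs=[(217,238),(302,233),(255,162)]
for c,o in zip(cs,ring_shift(R("top0"),R("top2"),cs)): print(c,o)
print(show(marks("spout","top",.2)),show(marks("knob0","top")),show(marks("wing","top",.2)))
snap("wrist","w4"); print(show(marks("wing","wrist",.2)),telemetry.current_t())
E
```

```text
(217, 238) [[-0.53, 0.07, 3021.0], [-3.94, 1.08, 794.0]]
(302, 233) [[-0.51, -0.37, 3159.0], [-0.46, -0.66, 3007.0]]
(255, 162) [[-0.98, 0.3, 2864.0], [-1.16, 0.28, 2919.0]]
[([0.6663, 0.0904, 0.1565], 0.65)] [([0.6186, 0.0018, 0.1198], 0.76), ([0.4731, 0.0861, 0.1192], 0.7), ([0.6213, 0.1698, 0.1214], 0.67)] []
[([0.629, 0.2021, 0.201], 0.8)] 25.5333
```

View pics/w4.png

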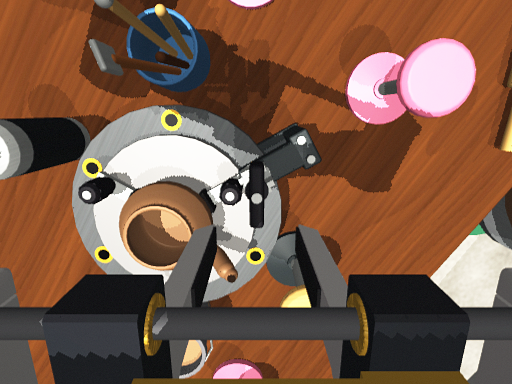

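```bash
python3 - <<'E'
from h import *
p=np.array([.6303,.2008,.207])
F=lambda s:print(s,np.round(telemetry.current_wrist_force(),1),np.round(telemetry.current_ee_pos(),4),round(yaw(),1),round(telemetry.current_opening(),4),round(telemetry.current_t(),2))
print(r.move_l(p,q(33.4),vel=.12,guard=12)); F("down")
gripper_to(0,40); F("grip")
r.move_l(p+[0,0,.007],vel=.04); F("lift")
for d in (45,30,15,0): r.move_l(p+[0,0,.007],q(-26.6+d),vel=.05); F(d)
r.move_l(p-[0,0,.024],vel=.04); F("lowered")
snap("scene"); print(show(marks("wing","scene",.2)))
gripper_to(.045); F("open")
r.move_l([.6303,.2008,.33],vel=.25)
snap("top","top3"); print(show(marks("wing","top",.2)),show(marks("spout","top",.2)))
snap("scene","scene3"); print(show(marks("wing","scene",.2)))
snap("wrist","w5"); print(show(marks("wing","wrist",.2)),telemetry.current_t())
E
```

```text
False
down [-0.6 -0.3  0.7] [0.6309 0.2009 0.2079] 33.4 0.0502 26.71
grip [-0.8  0.1  0.8] [0.6302 0.2007 0.2071] 33.4 0.0137 27.36
lift [  2.5   0.1 -14.5] [0.6302 0.2007 0.2121] 33.4 0.0137 27.68
45 [  4.5  -0.1 -14.1] [0.6304 0.2008 0.2129] 18.5 0.0134 28.09
30 [  4.1   1.9 -16.8] [0.6306 0.2009 0.2133] 3.6 0.0135 28.5
15 [  5.7   0.5 -16.6] [0.6309 0.2008 0.2133] -11.4 0.014 28.91
0 [  7.   -0.4 -17.4] [0.6312 0.2007 0.2133] -26.4 0.0139 29.32
lowered [ 5.  -0.4 -7.9] [0.6312 0.2007 0.1842] -26.5 0.014 30.24
[([0.6301, 0.1986, 0.1742], 0.51)]
open [ 0.1  0.3 -0.1] [0.6302 0.2008 0.183 ] -26.6 0.0449 31.01
[] [([0.667, 0.088, 0.1579], 0.61)]
[([0.6325, 0.1999, 0.1734], 0.8)]
[([0.6312, 0.2031, 0.1743], 0.72)] 32.1
```

View pics/w5.png

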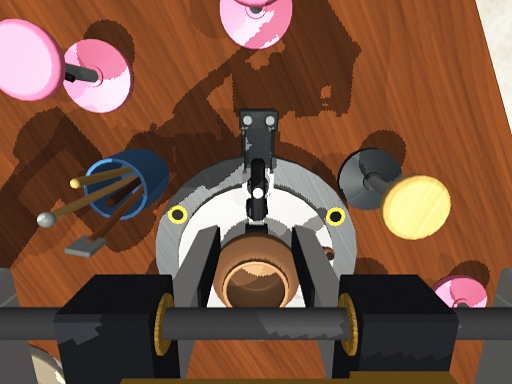

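```bash
python3 - <<'E'
from h import *
gripper_to(0,20)
r.move_l([.6303,.2008,.225],vel=.2)
print(r.move_l([.6303,.2008,.205],vel=.03,guard=10),telemetry.current_ee_pos(),telemetry.current_wrist_force(),r.nose_length)
r.move_l([.6303,.2008,.33],vel=.25); r.hold(.5)
R=lambda f:cv2.imread(f"pics/{f}.png")
snap("top","top4"); cs=[(302,233),(255,162)]
for c,o in zip(cs,ring_shift(R("top0"),R("top4"),cs)): print(c,o)
print(show(marks("spout","top",.2)),show(marks("can_mid","top")),show(marks("pail_mid","top")),show(marks("crock_mid","top")),telemetry.current_wrist_force(),telemetry.current_t())
E
```

```text
True [0.63083634 0.20097254 0.21417648] [-0.25964317  0.30650336  5.95825846] 0.025
(302, 233) [[-0.51, -0.37, 3159.0], [-0.46, -0.66, 3006.0]]
(255, 162) [[-0.98, 0.3, 2864.0], [-1.15, 0.28, 2915.0]]
[([0.6695, 0.0889, 0.1547], 0.97), ([0.6187, 0.1709, 0.1193], 0.66)] [([0.3678, 0.0692, 0.0939], 0.69)] [([0.6747, -0.0974, 0.0486], 0.56)] [([0.4587, 0.2646, 0.0513], 0.58)] [0.25935912 0.7584582  0.13361184] 35.425
```

```bash
python3 - <<'E'
from h import *
r.sign_off()
E
```

```text
the job is handed in; nothing more can be done
```

The spout now points at the wooden hand rest and the wheel is locked there, with the job handed in at about 35 s of the 61 s allowed. I drew and parked the index pin, turned the wheel +120° by knob2, turned the wing handle back to 0 and let the pin down.

**Last checks:**
- **Pin:** touching the wing from above put its top at 189 mm, which is the fully home height. The cameras read its centre at 173–174 mm, against 175 mm nominal, within their accuracy.
- **Spout:** the tip is about 112 mm from the pad's centre, under the 130 mm limit.
- **Holes:** the brass rings lie within about 1 mm of where they were at the start.
- **Bystanders:** the spray can, pail and crock were found within about 5 mm of their starting positions, which is about the networks' own error.
- **Arm:** raised clear of everything. The teapot was not knowingly touched, and the forces I read at each step stayed below 20 N.

Now and then a network missed a part or gave a wrong extra hit with a lower score. None of that disagreed with the result.

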